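# Load a laser plate reader with cartridges, close it and enable it with the key

### The job

Take the loose lid off the reader by its knob and set it down flat on the worktop; then push every cartridge that stands on the worktop down into a bay of its own, until the sprung ball clicks and it sits fully home, and let go of it. Put the lid back on the reader so that it lies flat in its seat, and only then switch on: with the key from the wooden stand pushed fully into the key switch, turn it clockwise to its stop (on) and leave it there. Leave the tape roll and the loose specimen cup where they are.

Things in the scene. Friction and masses are not known exactly. Their poses are not given: they have to be found in the camera images.
- reader: White instrument fixed to the worktop: a base 150 x 226 mm, 16 mm high, carrying an open rectangular chamber with walls 8 mm thick whose rim is 82 mm above the worktop (chamber 108 x 188 mm inside, 124 x 204 mm outside). Origin: underside centre; x = its short side, pointing to the rear, y = its long side, z up. The floor of the chamber holds three bays side by side along y, between grey dividers with rounded tops (17 mm thick, tops 28 mm above the bay floors).
- bay0 (a point): Centre of the floor of one of three equal bays, 16 mm above the worktop (axes as the reader's); bays are 60 mm apart along the reader's y. The slot is 82.4 mm (reader x) by 43 mm (y), 28 mm deep, with rounded edges. A sprung steel ball in its +x end wall, 19 mm above the bay floor, stands 4.5 mm into the slot; a push of about 5 to 10 N straight down gets the cartridge past it, and it then springs into the cartridge's end groove and holds it against a pull of about 10 N.
- bay1 (a point): Centre of the floor of one of three equal bays, 16 mm above the worktop (axes as the reader's); bays are 60 mm apart along the reader's y. The slot is 82.4 mm (reader x) by 43 mm (y), 28 mm deep, with rounded edges. A sprung steel ball in its +x end wall, 19 mm above the bay floor, stands 4.5 mm into the slot; a push of about 5 to 10 N straight down gets the cartridge past it, and it then springs into the cartridge's end groove and holds it against a pull of about 10 N.
- bay2 (a point): Centre of the floor of one of three equal bays, 16 mm above the worktop (axes as the reader's); bays are 60 mm apart along the reader's y. The slot is 82.4 mm (reader x) by 43 mm (y), 28 mm deep, with rounded edges. A sprung steel ball in its +x end wall, 19 mm above the bay floor, stands 4.5 mm into the slot; a push of about 5 to 10 N straight down gets the cartridge past it, and it then springs into the cartridge's end groove and holds it against a pull of about 10 N.
- lid_seat (a point): Centre of the reader's rim, at rim height (82 mm above the worktop), axes as the reader's. The seated lid's origin lies here.
- lid: Loose grey lid, plate 128 (x) x 208 (y) x 6 mm, 0.25 kg; origin: centre of the plate's underside. A rounded lip 8 mm deep under the plate drops inside the reader's rim with 3 mm play all round, so the plate lies flat on the rim; lying on the worktop it stands on that lip with its origin at 8 mm. In the middle of its top a black bar knob 46 mm long (lid x), 18 mm wide (lid y), from the plate's underside +6 mm to +36 mm. Either way round fits. It starts on the reader.
- cartridge0: Loose white cartridge (all are alike; two or three are there, the others absent), 0.12 kg: block 80 mm (x) by 40 mm (y), 36 mm high, a groove 6 mm deep across each end (11 to 27 mm up), and on top a grip rib 50 mm long (x), 14 mm wide (y), from 36 to 58 mm. Origin: underside centre, z up. Any cartridge fits any bay, either way round, its long side along the reader's x; home, its origin is at the bay's point.
- cartridge1: Loose white cartridge (all are alike; two or three are there, the others absent), 0.12 kg: block 80 mm (x) by 40 mm (y), 36 mm high, a groove 6 mm deep across each end (11 to 27 mm up), and on top a grip rib 50 mm long (x), 14 mm wide (y), from 36 to 58 mm. Origin: underside centre, z up. Any cartridge fits any bay, either way round, its long side along the reader's x; home, its origin is at the bay's point.
- cartridge2: Loose white cartridge (all are alike; two or three are there, the others absent), 0.12 kg: block 80 mm (x) by 40 mm (y), 36 mm high, a groove 6 mm deep across each end (11 to 27 mm up), and on top a grip rib 50 mm long (x), 14 mm wide (y), from 36 to 58 mm. Origin: underside centre, z up. Any cartridge fits any bay, either way round, its long side along the reader's x; home, its origin is at the bay's point.
- key_box: Grey box 100 x 100 x 34 mm fixed to the worktop, with a round steel key switch on top: a fixed ring of 64 mm outer diameter round a square turning core, both with their top 62 mm above the worktop. Origin: underside centre, z up.
- switch_mouth (a point): Centre of the keyhole's mouth on the switch's turning axis, 62 mm above the worktop, axes those of the key box (it does not turn with the core). The keyhole is a slot 16.4 x 8.4 mm, 28 mm deep; at off its long side lies along this x axis.
- key_switch (a joint): Angle of the switch's core, rad: 0 = off, grows clockwise seen from above, stop at 1.22 = on. The slot's long side turns with it. Stays where it is left (friction 0.05 N m). The key has some 0.15 rad of play in the slot.
- key_stand: Wooden block 66 x 60 x 32 mm fixed to the worktop, with a slot that holds the key upright. Origin: underside centre.
- key: Loose key standing upright in the wooden stand, 66 mm tall, 0.05 kg: steel blade 14 mm (x) by 6 mm (y), 26 mm long with a rounded tip, pointing down; above it a black bow 34 mm (x) by 12 mm (y), from 26 to 66 mm. Origin: the tip of the blade, z up along the key. Fully in, the bow's underside rests on the switch's core: the origin is 26 mm below the keyhole's mouth. Either way round fits.
- tape_roll: Roll of tape, 97 mm across, 25 mm high, lying on the worktop; bystander.
- specimen_cup_2: White specimen cup with lid, 54 mm across, 66 mm high, at the back; bystander.
Mind the look-alikes: they are no part of the job. What is meant by the key is not orange, and is the smaller of those in its own colour.

How it is judged:
On the way, in this order (a step that is already met when the one before it is completed fails the run):
1. the lid lies flat on the worktop beside the reader, released (height (world z) of lid below 0.015 m and angle between lid's own z axis and vertical below 0.06 rad and horizontal distance between lid and reader above 0.12 m and contact force between the fingers and lid below 0.1 N and linear speed of lid below 0.02 m/s), for 0.2 s.
2. every cartridge is home in a bay and released (((horizontal distance between cartridge0 and bay0 below 0.005 m and z of cartridge0 in the frame of bay0 below 0.003 m and angle between cartridge0's own z axis and vertical below 0.06 rad) or (horizontal distance between cartridge0 and bay1 below 0.005 m and z of cartridge0 in the frame of bay1 below 0.003 m and angle between cartridge0's own z axis and vertical below 0.06 rad) or (horizontal distance between cartridge0 and bay2 below 0.005 m and z of cartridge0 in the frame of bay2 below 0.003 m and angle between cartridge0's own z axis and vertical below 0.06 rad)) and contact force between the fingers and cartridge0 below 0.1 N and ((horizontal distance between cartridge1 and bay0 below 0.005 m and z of cartridge1 in the frame of bay0 below 0.003 m and angle between cartridge1's own z axis and vertical below 0.06 rad) or (horizontal distance between cartridge1 and bay1 below 0.005 m and z of cartridge1 in the frame of bay1 below 0.003 m and angle between cartridge1's own z axis and vertical below 0.06 rad) or (horizontal distance between cartridge1 and bay2 below 0.005 m and z of cartridge1 in the frame of bay2 below 0.003 m and angle between cartridge1's own z axis and vertical below 0.06 rad)) and contact force between the fingers and cartridge1 below 0.1 N and ((horizontal distance between cartridge2 and bay0 below 0.005 m and z of cartridge2 in the frame of bay0 below 0.003 m and angle between cartridge2's own z axis and vertical below 0.06 rad) or (horizontal distance between cartridge2 and bay1 below 0.005 m and z of cartridge2 in the frame of bay1 below 0.003 m and angle between cartridge2's own z axis and vertical below 0.06 rad) or (horizontal distance between cartridge2 and bay2 below 0.005 m and z of cartridge2 in the frame of bay2 below 0.003 m and angle between cartridge2's own z axis and vertical below 0.06 rad)) and contact force between the fingers and cartridge2 below 0.1 N), for 0.2 s.
3. the lid lies flat in its seat on the reader again (horizontal distance between lid and lid_seat below 0.007 m and z of lid in the frame of lid_seat below 0.003 m and angle between lid's own z axis and vertical below 0.03 rad), for 0.2 s.
4. the key is fully in the switch and the switch is turned to on (horizontal distance between key and switch_mouth below 0.006 m and z of key in the frame of switch_mouth below -0.021 m and angle between key's own z axis and vertical below 0.2 rad and value of joint key_switch above 1.05 rad), for 0.2 s.
At the end, for the whole second after the job is handed in: cartridges home in bays (within 5 mm sideways, 3 mm in height, 0.06 rad of upright); lid in its seat (7 mm sideways, 3 mm in height, 0.03 rad of level); key in the switch (6 mm of its axis, at least 21 mm deep), switch beyond 1.05 rad; all released, at rest (all of step 2 and all of step 3 and all of step 4 and contact force between the fingers and lid below 0.1 N and contact force between the fingers and key below 0.1 N and linear speed of each of lid, key below 0.02 m/s); the robot touches nothing.
It fails at once if the tape roll is pushed more than 5 cm away (distance of tape_roll from where it was at the start of the episode above 0.05 m).
It fails at once if the loose specimen cup is pushed more than 5 cm away (distance of specimen_cup_2 from where it was at the start of the episode above 0.05 m).
Of cartridge0, cartridge1, cartridge2 only 2 to 3 are there at a start; the rules pass over those that are not, and their reading is None.
At some moment in a run one of cartridge0, cartridge1, cartridge2, lid may be knocked a few centimetres aside while the robot is not near it.
It also fails if it takes over 210 s, if anything falls off the work surface, if the arm or the gripper's body presses on something with over 40 N, if the wrist force passes 120 N, or if a joint passes its speed limit or range.

### The arm

A 6-joint arm with a two-finger parallel gripper is mounted at the origin on a cart in front of the work surface, level with it; the furniture and walls round the work are solid. World frame = base frame: x ahead of the robot, y to its left, z up, the work surface at z = 0. Lengths are in m, angles in rad, forces in N, time in s.
With the tool pointing down it reaches from about 0.275 to 0.825 m from the base axis. Payload 4.9 kg.
Tool frame: the origin (TCP) lies midway between the tips of the shut fingers; the grasp point (between the pads) lies 19 mm behind it (bot.grip_depth is the distance from the TCP to the grasp point, in m); z points along the fingers, y is the line along which they close (so a half turn about z gives the same grasp; the last joint's range is limited). The gripper opens to 85 mm and grips with 20 to 120 N. Pads are 22 mm wide; open, the fingers measure 114 mm over their backs; the gripper's body (76 mm by 85 mm) begins 54 mm behind the grasp point. The pads swing forward as they close: fully open they stand 13 mm farther back than shut.
Start: joints at [-1.29, 0.326, -0.193, 1.052, 0, 1.437], TCP at [0.222, -0.503, 0.231] pointing down, gripper open.
Joint ranges: [-2.65, 2.65], [-0.97, 1.79], [-1.3, 1.35], [-1.93, 2.1], [-1.47, 1.37], [-3.14, 3.14]. Speed limits (rad/s): [2.57, 2.57, 3.14, 3.14, 3.14, 3.14].

### API

Orientations are given as a unit quaternion [w, x, y, z].
In Python, from cell import bot gives the robot as it stands. Calls block until the motion is done:
- bot.move_pose(position, orientation): joint-space move of the TCP to a pose.
- bot.move_linear(position, speed=0.15, rotation=None, until_force=None): straight line of the TCP; rotation=None keeps the orientation; speed is the mean speed in m/s. With until_force (N) it stops when the force on the tool has changed by that much, and returns True; else False.
- bot.goto_joints(angles): joint-space move.
- bot.set_gripper(opening, grasp_force=None): opening from 0.0 (shut) to 1.0 (fully open); grasp_force is the grip in N (None keeps the last); returns when the fingers have stopped.
- bot.wait(seconds).
- bot.solve_ik(position, orientation): joint angles nearest the present ones, or None.
- bot.camera(name): name is "scene" or "top"; returns the picture (400x640x3 uint8, red, green, blue); there is no depth.
- bot.calibration(name): a dict with "mtx" (3x3 intrinsics, pixels), "k1" (the pictures are not rectified: a ray, as slopes to the right and down, at radius r is drawn at 1 + k1 r^2 times it, then the intrinsics apply), "extrinsics" (4x4, takes a point from world to camera coordinates). Camera axes: x right, y down, z forward; pixel columns grow to the right and rows downward; lengths in m; the calibration is good to about 2 mm. A picture is of the moment at which its call begins. calibration takes no time and is no camera call.
A pose or a line that the arm cannot do raises bot.PlanningError and nothing moves.
- bot.close_job(): hands the job in; it is judged then, once.
Trained networks look in the newest picture that a camera, given by its name, has taken for a name from the list of things; names that differ only in an ending like _2 or _b are one class to them, and where a whole thing is asked for, a point or a joint stands for the part that bears it (a point fixed in the world has none). Each returns a list of dicts, best first, with "confidence" (0 to 1); they miss things now and then, are a little off and sometimes report something else, mostly with a low value. They report only what shows in the picture. A call takes as long as a camera call. They do not tell look-alikes from the thing itself.
- bot.search_frame(camera, thing): "bbox" ([left, top, width, height] in pixels, round what is visible of it).
Readings, each from a call of its own:
- bot.read_clock(): time.
- bot.read_joint_positions(): joint angles.
- bot.read_joint_vel(): joint speeds.
- bot.read_joint_efforts(): joint torques, N m.
- bot.read_position(): TCP position.
- bot.read_tool_rot(): TCP orientation.
- bot.read_ft_force(): force on the tool from outside, world axes, zero at the start.
- bot.read_moment(): the same for the moment, N m.
- bot.read_gripper_width(): opening from 0.0 (shut) to 1.0 (fully open).
- bot.read_finger_force(): force on a finger pad.
Only numpy, scipy, OpenCV 4.12 (cv2) and the standard library are available. Lean on these libraries where they do the work, as an engineer would, in place of code of your own. Each camera call takes 0.05 s, during which the arm holds its last target. There are 200 camera calls.

## Working session

There is one attempt and no reset: what is moved stays moved. The work goes in short steps, each a Python script; the robot and the scene stay as the last script left them, time stands still between calls to the robot, and variables do not carry over. Pictures are saved under pics/ and viewed, at most 16 in all, crops included, and the job is handed in when it is done.

```bash
mkdir -p pics; ls; python3 - <<'E'
from cell import bot
import cv2
for c in("top","scene"):
    im=bot.camera(c); cv2.imwrite(f"pics/{c}0.png",im[:,:,::-1])
    K=bot.calibration(c); print(c,K["mtx"].round(1).tolist(),K["k1"],K["extrinsics"].round(4).tolist())
    for t in["reader","lid","cartridge0","key_box","key_stand","key","tape_roll","specimen_cup_2"]:
        print(t,[([round(v) for v in d["bbox"]],round(d["confidence"],2)) for d in bot.search_frame(c,t)])
print(bot.read_clock(),bot.read_tool_rot())
E
```

```text
pics
top [[399.4, 0.0, 318.1], [0.0, 399.4, 207.5], [0.0, 0.0, 1.0]] 0.01972409884958197 [[-0.0266, -0.9995, 0.0157, -0.1409], [-0.9931, 0.0246, -0.1148, 0.6232], [0.1144, -0.0187, -0.9933, 0.94], [0.0, 0.0, 0.0, 1.0]]
reader [([175, 187, 96, 65], 0.79)]
lid [([170, 186, 92, 61], 0.78)]
cartridge0 [([187, 263, 23, 38], 0.83), ([231, 258, 19, 36], 0.67)]
key_box [([324, 242, 46, 45], 0.67)]
key_stand [([391, 242, 40, 37], 0.63)]
key [([273, 266, 21, 15], 0.7), ([169, 185, 94, 61], 0.63), ([411, 258, 12, 8], 0.45)]
tape_roll [([390, 167, 38, 44], 0.89), ([175, 188, 94, 61], 0.71)]
specimen_cup_2 [([283, 123, 22, 26], 0.9)]
scene [[433.0, 0.0, 320.4], [0.0, 433.0, 199.8], [0.0, 0.0, 1.0]] 0.034801150916748846 [[0.8631, -0.505, -0.0004, -0.614], [-0.3456, -0.5901, -0.7296, 0.187], [0.3682, 0.6299, -0.6839, 0.9397], [0.0, 0.0, 0.0, 1.0]]
reader [([234, 143, 79, 62], 0.79)]
lid [([235, 125, 74, 56], 0.67), ([216, 182, 29, 28], 0.15)]
cartridge0 [([200, 163, 27, 24], 0.94), ([213, 182, 36, 29], 0.72), ([235, 125, 77, 56], 0.56)]
key_box [([258, 238, 52, 50], 0.9)]
key_stand [([296, 292, 48, 45], 0.59)]
key [([352, 327, 21, 18], 0.8), ([242, 191, 9, 33], 0.62), ([313, 295, 13, 21], 0.46), ([236, 142, 81, 62], 0.28)]
tape_roll [([368, 264, 50, 40], 0.7)]
specimen_cup_2 [([359, 165, 23, 19], 0.63), ([234, 142, 80, 64], 0.63)]
0.9 [-9.13501866e-06  9.78573883e-01  2.05895983e-01  1.44380120e-05]
```

```bash
python3 - <<'E'
import cv2
a=cv2.imread("pics/top0.png")[110:320,150:450]; cv2.imwrite("pics/top0c.png",cv2.resize(a,None,fx=2.66,fy=2.66,interpolation=2))
a=cv2.imread("pics/scene0.png")[110:370,180:480-40]; cv2.imwrite("pics/scene0c.png",cv2.resize(a,None,fx=2.3,fy=2.3,interpolation=2))
E
```

```text
(no output)
```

View pics/top0c.png

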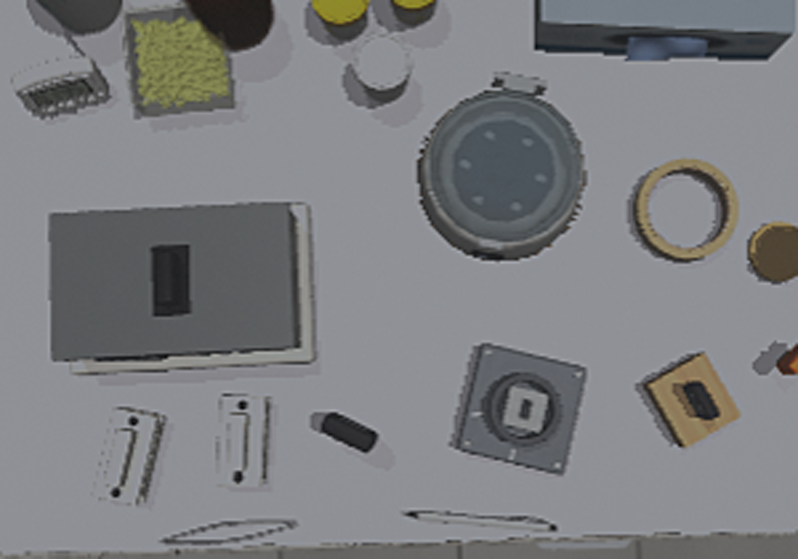

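View pics/scene0c.png

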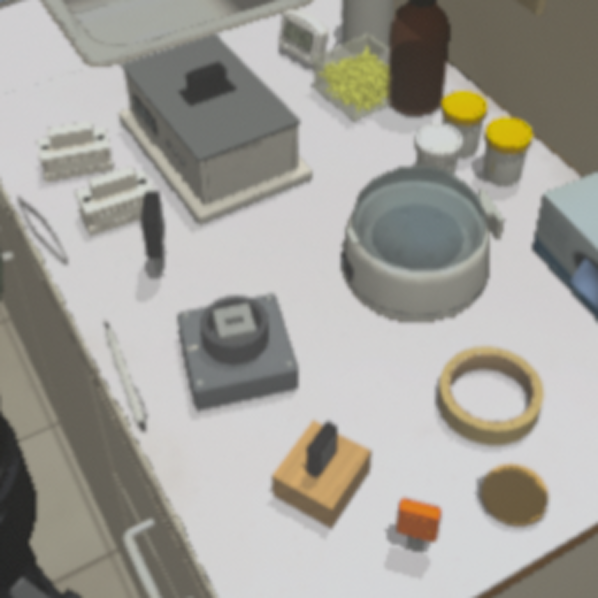

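Both views are readable. The lid is on the reader with its knob at about top (214,216). Two cartridges stand in front, at (199,281) and (241,275). The key box is at (347,263), and the small black key is in the stand at (413,260). The bigger black key at (280,272) and the orange one are look-alikes. Next I'll fit wireframes with both cameras.

```bash
cat > h.py <<'E'
from cell import bot
import numpy as np, cv2
from scipy.optimize import minimize
from scipy.ndimage import map_coordinates
def cal(c):
    K=bot.calibration(c); return K["mtx"],K["k1"],K["extrinsics"]
def proj(c,P):
    M,k,E=cal(c); q=np.asarray(P)@E[:3,:3].T+E[:3,3]; s=q[:,:2]/q[:,2:]
    s=s*(1+k*(s**2).sum(1,keepdims=True)); return s@M[:2,:2].T+M[:2,2]
def back(c,uv,z):
    M,k,E=cal(c); d=(np.asarray(uv,float)-M[:2,2])/np.diag(M)[:2]; s=d.copy()
    for _ in range(8): s=d/(1+k*(s@s))
    R=E[:3,:3]; o=-R.T@E[:3,3]; r=R.T@np.r_[s,1]; return o+r*(z-o[2])/r[2]
def rect(lx,ly,z,off=(0,0)):
    x,y=lx/2,ly/2; p=[(-x,-y,z),(x,-y,z),(x,y,z),(-x,y,z)]
    p=np.array(p)+[*off,0]; return [(p[i],p[(i+1)%4]) for i in range(4)]
CART=rect(.08,.04,.036)+rect(.05,.014,.058)
LID=rect(.128,.208,.006)+rect(.046,.018,.036)
BASE=rect(.15,.226,.016)
RIM=rect(.124,.204,.082)+rect(.108,.188,.082)
KBOX=rect(.1,.1,.034)
STAND=rect(.066,.06,.032)
KEY=rect(.034,.012,.066)
def T(p,P):
    c,s=np.cos(p[2]),np.sin(p[2]); return P@np.array([[c,s,0],[-s,c,0],[0,0,1]])+[p[0],p[1],p[3] if len(p)>3 else 0]
def grads(cams):
    G={}
    for c in cams:
        im=cv2.GaussianBlur(bot.camera(c).astype(np.float32),(0,0),1.0)
        G[c]=[(cv2.Sobel(im[:,:,i],-1,1,0)/8,cv2.Sobel(im[:,:,i],-1,0,1)/8) for i in range(3)]
    return G
def score(p,edges,G):
    t=np.linspace(.04,.96,30)[:,None]; tot=0
    for c in G:
        for a,b in edges:
            uv=proj(c,T(p,a+(b-a)*t)); d=uv[-1]-uv[0]; n=np.array([-d[1],d[0]])/np.hypot(*d)
            g=sum(np.abs(map_coordinates(gx,uv[:,::-1].T,order=1,mode='nearest')*n[0]+map_coordinates(gy,uv[:,::-1].T,order=1,mode='nearest')*n[1]) for gx,gy in G[c])
            tot+=np.minimum(g,25).mean()
    return tot/len(edges)/len(G)
def fit(edges,p0,G,rng=.015,yr=.3,fz=False):
    """fit x,y,yaw (and z if fz) of a wireframe; p0=[x,y,yaw,z]"""
    p0=np.array(p0,float); sc=np.array([.01,.01,.1,.01]); r=np.random.default_rng(0)
    m=np.array([1,1,1,float(fz)])
    C=p0+r.uniform(-1,1,(500,4))*[rng,rng,yr,.006]*m
    C=np.vstack([p0,C]); s=[score(c,edges,G) for c in C]; best=None
    for i in np.argsort(s)[-4:]:
        k=4 if fz else 3
        o=minimize(lambda q:-score(np.r_[q*sc[:k],C[i][k:]],edges,G),C[i][:k]/sc[:k],method='Nelder-Mead',options=dict(initial_simplex=np.vstack([C[i][:k]/sc[:k]]+[C[i][:k]/sc[:k]+.2*np.eye(k)[j] for j in range(k)]),xatol=.003,fatol=.005))
        if best is None or o.fun<best[1]: best=(np.r_[o.x*sc[:k],C[i][k:]],o.fun)
    return best[0],-best[1]
def overlay(c,items,name,box,f):
    im=bot.camera(c)[:,:,::-1].copy(); x,y,w,h=box; im=cv2.resize(im[y:y+h,x:x+w],None,fx=f,fy=f,interpolation=2)
    for e,p in items:
        for a,b in e:
            q=((proj(c,T(p,np.array([a,b])))-[x,y]+.5)*f-.5).round().astype(int)
            cv2.line(im,tuple(map(int,q[0])),tuple(map(int,q[1])),(0,0,255),1)
    cv2.imwrite(f"pics/{name}.png",im)
E
cat > m.py <<'E'
from h import *
G=grads(["top","scene"]); 
I={"lid":(LID,(214,215.6),.118,.05,.082),"c0":(CART,(199,281),.058,-.15,0),"c1":(CART,(241,275),.058,0,0),"kbox":(KBOX,(347,263),.062,-.2,0),"stand":(STAND,(409,260),.032,.5,0),"key":(KEY,(413,260),.072,.6,.006)}
it=[];out={}
for n,(e,uv,z,yaw,oz) in I.items():
    b=back("top",uv,z)
    if n=="key": 
        for fam in(.6,-.6):pass
    p,s=fit(e,[b[0],b[1],yaw,oz],G,yr=1.57 if n in("key","stand") else .3,fz=n=="key")
    ps=[fit(e,p,{c:G[c]},.006,.1)[0][:3].round(4) for c in G]
    print(n,b.round(3),p.round(4),round(s,1),*ps); it.append((e,p)); out[n]=p.tolist()
b=it[0][1]; p,s=fit(BASE,[b[0],b[1],b[2],0],G,.008,.05); print("base",p.round(4),s); it.append((BASE,p)); out["base"]=p.tolist()
import json; json.dump(out,open("out.json","w"))
overlay("top",it,"ov_top",(150,110,300,210),2.66); overlay("scene",it,"ov_scene",(180,110,260,260),2.3)
E
python3 m.py
```

```text
Traceback (most recent call last):
  File "m.py", line 9, in <module>
    p,s=fit(e,[b[0],b[1],yaw,oz],G,yr=1.57 if n in("key","stand") else .3,fz=n=="key")
        ~~~^^^^^^^^^^^^^^^^^^^^^^^^^^^^^^^^^^^^^^^^^^^^^^^^^^^^^^^^^^^^^^^^^^^^^^^^^^^
  File "h.py", line 45, in fit
    C=np.vstack([p0,C]); s=[score(c,edges,G) for c in C]; best=None
                            ~~~~~^^^^^^^^^^^
  File "h.py", line 36, in score
    uv=proj(c,T(p,a+(b-a)*t)); d=uv[-1]-uv[0]; n=np.array([-d[1],d[0]])/np.hypot(*d)
  File "h.py", line 8, in proj
    M,k,E=cal(c); q=np.asarray(P)@E[:3,:3].T+E[:3,3]; s=q[:,:2]/q[:,2:]
          ~~~^^^
  File "h.py", line 6, in cal
    K=bot.calibration(c); return K["mtx"],K["k1"],K["extrinsics"]
ValueError: time passes only in moves, steps and waits
```

```bash
sed -i 's/^def cal(c):/import functools\n@functools.lru_cache(None)\ndef cal(c):/' h.py; sed -i '/if n=="key": /,+1d' m.py; time python3 m.py
```

```text
lid [0.598 0.077 0.118] [0.6029 0.0857 0.0149 0.082 ] 19.1 [0.6029 0.0856 0.0108] [0.6017 0.0855 0.0676]
c0 [0.452 0.125 0.058] [ 0.4509  0.1274 -0.2414  0.    ] 19.5 [ 0.453   0.127  -0.1831] [ 0.4496  0.128  -0.237 ]
c1 [0.463 0.028 0.058] [ 0.4579  0.0298 -0.0616  0.    ] 17.7 [ 0.4639  0.0293 -0.0504] [ 0.4578  0.0246 -0.0489]
kbox [ 0.484 -0.221  0.062] [ 0.4831 -0.2195 -0.2633  0.    ] 24.4 [ 0.4831 -0.219  -0.2623] [ 0.4812 -0.2213 -0.2452]
stand [ 0.486 -0.374  0.032] [ 0.4866 -0.3795  0.4865  0.    ] 24.7 [ 0.4861 -0.3787  0.505 ] [ 0.4887 -0.3801  0.498 ]
key [ 0.487 -0.374  0.072] [ 0.4869 -0.3763  0.476  -0.0074] 22.2 [ 0.4854 -0.3769  0.5061] [ 0.4847 -0.3678  0.5676]
base [0.6053 0.099  0.032  0.    ] 20.059372821477602
real	0m11.750s
user	0m10.099s
sys	0m0.114s
```

View pics/ov_top.png

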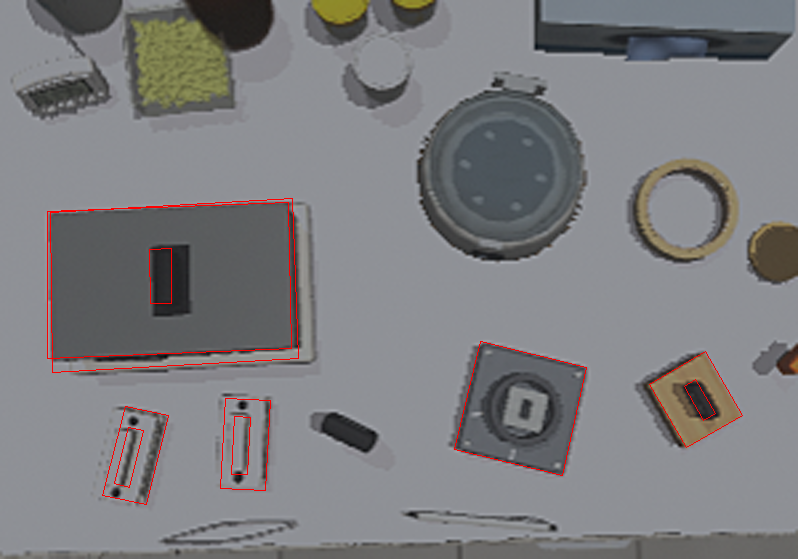

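View pics/ov_scene.png

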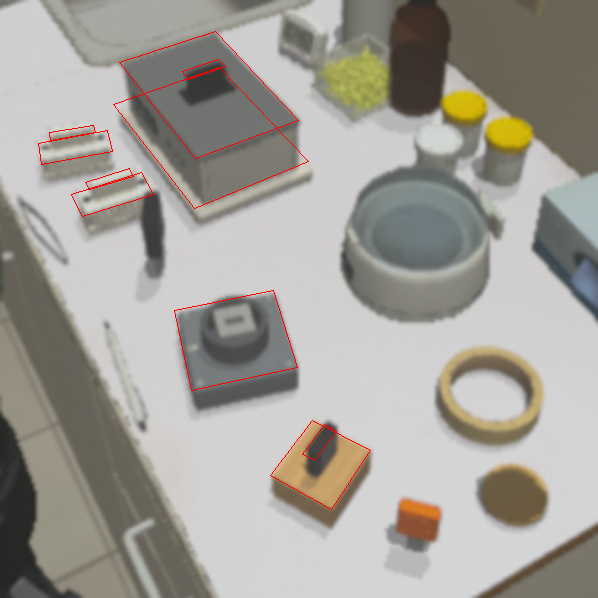

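Fits sit on the outlines within a pixel or two, except the base fit, which is off and not needed. Before placing the lid I need the whole top view to find free space.

View pics/top0.png

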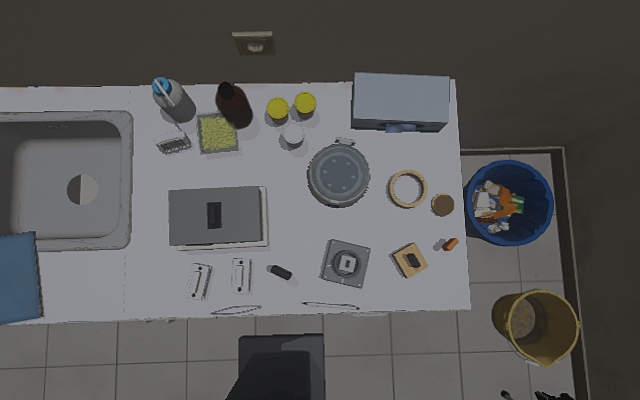

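```bash
cat >> h.py <<'E'
def qd(a): return [0,float(np.cos(a/2)),float(np.sin(a/2)),0]
def best(p,a):
    """pick the half turn with the smallest last joint"""
    c=[(abs(s[5]),b) for b in(a,a+np.pi,a-np.pi) for s in[bot.solve_ik(p,qd(b))] if s is not None]
    return min(c)[1]
def z(h,**k):
    p=bot.read_position(); return bot.move_linear([p[0],p[1],h],**k)
E
cat > s1.py <<'E'
from h import *
x,y,a=.6029,.0857,.013
print("edges",back("top",(132,250),0).round(3),back("top",(132,319),0).round(3),back("top",(132,284),0).round(3))
b=best([x,y,.2],a); print("a",b)
bot.set_gripper(.6)
bot.move_pose([x,y,.2],qd(b)); bot.move_linear([x,y,.093],speed=.1)
bot.set_gripper(0,grasp_force=50); print("w",bot.read_gripper_width(),bot.read_finger_force(),bot.read_ft_force())
print(z(.2,speed=.1),bot.read_ft_force(),bot.read_gripper_width(),bot.read_clock())
cv2.imwrite("pics/held.png",bot.camera("scene")[100:300,180:480,::-1])
E
python3 s1.py
```

```text
edges [0.529 0.306 0.   ] [0.362 0.302 0.   ] [0.446 0.304 0.   ]
a -3.128592653589793
w 0.19895860808314222 49.84696626663208 [-0.45984076  0.27317622  4.59453843]
False [ 0.48019509 -0.19333482 -1.77964262] 0.20139291335624582 6.9583
```

View pics/held.png

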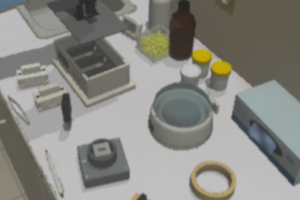

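The lid is held level and the reader is open below it. Now I'll set it down front-left.

```bash
cat > s2.py <<'E'
from h import *
P=[.443,.292]
bot.move_linear([*P,.2],speed=.2,rotation=qd(best([*P,.2],0.02)))
bot.move_linear([*P,.035],speed=.15)
print(z(.016,speed=.03,until_force=4),bot.read_position())
bot.set_gripper(.6); z(.2,speed=.2)
bot.goto_joints([-1.29,.326,-.193,1.052,0,1.437])
G=grads(["top","scene"]); T1={"top":G["top"]}
R=fit(RIM,[.605,.09,.015,0],T1,.015,.08); print("rim top",R[0].round(4),R[1])
R2=fit(RIM+BASE,R[0],T1,.006,.05); print("rim+base",R2[0].round(4),R2[1],fit(RIM,R[0],{"scene":G["scene"]},.006,.05)[0].round(4))
L=fit(LID,[*P,.02,.008],T1,.015,.1); print("lid",L[0].round(4))
CB=CART
it=[(RIM+BASE,R2[0]),(LID,L[0])]
for p in([.452,.127,-.2,0],[.46,.029,-.05,0]):
    for e in(CART,CART[:4],CART[4:]): 
        f=fit(e,p,T1,.01,.15); print("cart",f[0].round(4),round(f[1],1))
        if e is CART: it.append((e,f[0]))
print(bot.read_clock())
overlay("top",it,"ov2",(75,170,210,150),3.8)
E
python3 s2.py
```

```text
True [0.44355048 0.29235857 0.01964285]
rim top [0.5955 0.0788 0.0301 0.    ] 21.61489546005286
rim+base [0.5956 0.0861 0.0262 0.    ] 20.55606620501652 [0.5977 0.0798 0.035  0.    ]
lid [0.441  0.2929 0.0464 0.008 ]
cart [ 0.453   0.127  -0.1831  0.    ] 17.8
cart [ 0.4505  0.125  -0.2368  0.    ] 18.5
cart [ 0.4604  0.1159 -0.0745  0.    ] 20.4
cart [ 0.4639  0.0294 -0.0506  0.    ] 15.8
cart [ 0.4643  0.0369 -0.0565  0.    ] 14.9
cart [ 0.4585  0.0308 -0.0528  0.    ] 18.9
14.725
```

View pics/ov2.png

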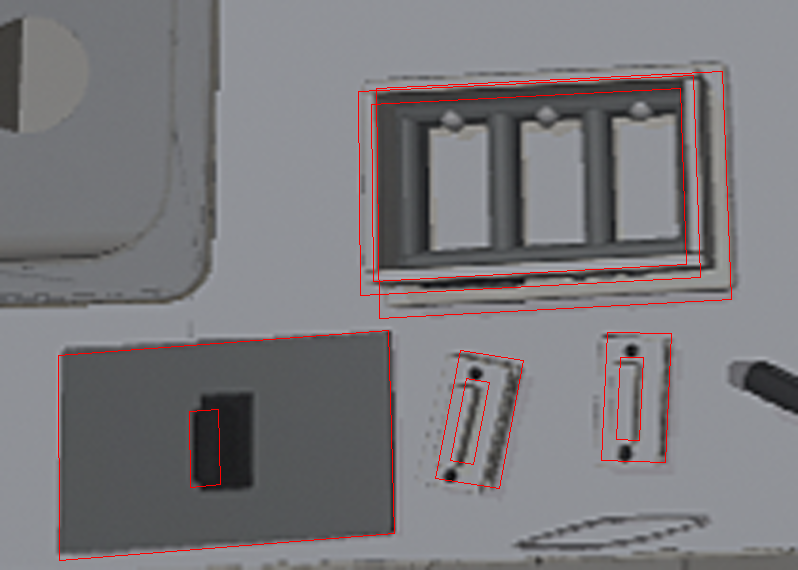

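The rim fit landed wrong; the base overlay sits about 14 crop px too low. I'll refit near (.604,.083,.03) with the bay floors and both cameras.

```bash
cat > s3.py <<'E'
from h import *
G=grads(["top","scene"]); T1={"top":G["top"]}; S1={"scene":G["scene"]}
FL=[e for k in(-.06,0,.06) for i,e in enumerate(rect(.0824,.043,.016,(0,k))) if i==2]
p0=[.604,.083,.03,0]; it=[]
for n,e in dict(base=BASE,rim=RIM,floor=FL,base_rim=BASE+RIM,all=BASE+RIM+FL).items():
    for g in(T1,S1) if n!="floor" else(T1,):
        f=fit(e,p0,g,.006,.03); print(n,list(g),f[0].round(4),round(f[1],1))
        if n=="all" : it.append(f[0])
overlay("top",[(BASE+RIM+FL,it[0])],"ov3",(160,175,115,85),6.9)
overlay("scene",[(BASE+RIM,it[1])],"ov3s",(195,110,130,100),5)
for n,e,p in(("kbox",KBOX,[.483,-.22,-.262,0]),("lid",LID[:4],[.441,.293,.04,.008]),):
    for g in(T1,S1): print(n,fit(e,p,g,.006,.05)[0].round(4))
E
python3 s3.py
```

```text
base ['top'] [0.6046 0.087  0.0263 0.    ] 21.1
base ['scene'] [0.5965 0.0827 0.0525 0.    ] 19.9
rim ['top'] [0.6047 0.0791 0.0239 0.    ] 22.1
rim ['scene'] [0.5977 0.0798 0.0345 0.    ] 24.6
floor ['top'] [0.6016 0.0851 0.012  0.    ] 25.0
base_rim ['top'] [0.6046 0.0863 0.0256 0.    ] 21.1
base_rim ['scene'] [0.5974 0.0792 0.0384 0.    ] 22.9
all ['top'] [0.6046 0.0863 0.0253 0.    ] 21.9
all ['scene'] [0.5976 0.0806 0.0338 0.    ] 22.1
kbox [ 0.4837 -0.2193 -0.2657  0.    ]
kbox [ 0.4812 -0.2212 -0.2439  0.    ]
lid [0.4407 0.2921 0.0324 0.008 ]
lid [0.4449 0.2834 0.0102 0.008 ]
```

View pics/ov3.png

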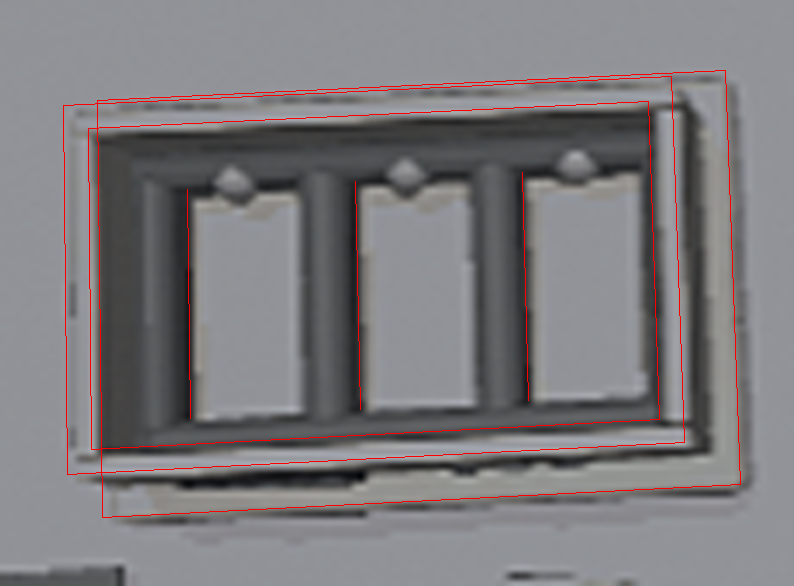

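The overlay is still biased by about 2 mm, which is too coarse for the 1.2 mm play in the bays. I'll probe the chamber's outer walls with the shut fingers and use symmetric touches to get its centre and yaw.

```bash
cat > s4.py <<'E'
from h import *
c0=np.array([.604,.0845]); a0=.026
u=np.array([np.cos(a0),np.sin(a0)]); v=np.array([-u[1],u[0]])
bot.set_gripper(0)
q=qd(best([.6,.085,.2],a0))
def probe(lx,ly,d):   # start local point, direction (local) of travel
    s=c0+lx*u+ly*v; e=s+.04*(d[0]*u+d[1]*v)
    p=bot.read_position()
    bot.move_pose([*s,.16],q)
    bot.move_linear([*s,.05],speed=.2)
    h=bot.move_linear([*e,.05],speed=.025,until_force=3); p=bot.read_position()
    f=bot.read_ft_force(); bot.move_linear([*s,.05],speed=.15); z(.16,speed=.25)
    r=np.array(p[:2])-c0; print(h,"local",(r@u*1000).round(2),(r@v*1000).round(2),np.round(f,1),flush=True)
    return r@u,r@v
R1=probe(.09,-.07,(-1,0)); R2=probe(.09,.07,(-1,0))
L=probe(0,.14,(0,-1)); Ri=probe(0,-.14,(0,1)); F=probe(-.09,0,(1,0))
dy=(L[1]+Ri[1])/2; dx=((R1[0]+R2[0])/2+F[0])/2
yaw=a0-np.arctan2(R2[0]-R1[0],R2[1]-R1[1])
C=c0+dx*u+dy*v; print("centre",C.round(5),"yaw",round(yaw,4),bot.read_clock())
E
python3 s4.py
```

```text
True local 72.76 -69.96 [ 0.9 -0.4  1.3]
True local 72.74 70.04 [1.2 0.7 1. ]
True local -0.16 114.68 [0.8 1.3 0.4]
True local -0.15 -117.35 [ 0.4 -1.9  1.2]
True local -73.84 0.01 [ 0.5  0.1 -0.2]
centre [0.60349 0.08315] yaw 0.0261 33.3167
```

The probes agree with the known sizes (finger 22.6 × 28 mm), giving the reader at (.6035, .0832) with yaw .0261. Next is cartridge 1 into the middle bay, with its end touched against the front wall first to measure the in-hand x offset.

```bash
cat > cart.py <<'E'
import sys
from h import *
C=np.array([.60349,.08315]); A=.0261; u=np.array([np.cos(A),np.sin(A)]); v=np.array([-u[1],u[0]])
W=lambda lx,ly:C+lx*u+ly*v
def f(): return np.round(bot.read_ft_force(),1)
def pick(x,y,a):
    bot.set_gripper(.45); b=best([x,y,.15],a)
    bot.move_pose([x,y,.15],qd(b)); bot.move_linear([x,y,.039],speed=.12)
    bot.set_gripper(0,grasp_force=80); print("grip",bot.read_gripper_width(),bot.read_finger_force()); z(.17,speed=.15)
def insert(by):
    q=qd(best([*W(-.125,by),.17],A))
    bot.move_linear([*W(-.125,by),.17],speed=.2,rotation=q)
    bot.move_linear([*W(-.125,by),.103],speed=.15)
    h=bot.move_linear([*W(-.085,by),.103],speed=.02,until_force=3)
    d=(np.array(bot.read_position()[:2])-C)@u; off=-.062-.040-d   # cartridge centre - TCP along x
    print("touch",h,"off mm",off*1000,"w",bot.read_gripper_width())
    if not h or abs(off)>.012: sys.exit("bad touch")
    bot.move_linear([*W(-.125,by),.103],speed=.1); z(.17,speed=.2)
    g=W(-off,by); bot.move_linear([*g,.17],speed=.2); bot.move_linear([*g,.095],speed=.15)
    h=bot.move_linear([*g,.080],speed=.03,until_force=4)
    print("enter",h,bot.read_position()[2]-.039,f())
    if h: sys.exit("caught")
    h=bot.move_linear([*g,.0545],speed=.03,until_force=35); print("push",h,bot.read_position()[2]-.039,f(),bot.read_gripper_width())
    bot.set_gripper(.25); print("free",bot.read_finger_force(),f()); z(.17,speed=.15); print(bot.read_clock())
if __name__=="__main__":
    pick(*map(float,sys.argv[1:4])); insert(float(sys.argv[4]))
E
python3 cart.py .462 .029 -.053 0
```

```text
grip 0.13944879315979533 79.190593957901
touch True off mm -0.7316569708980952 w 0.13976125999132522
enter False 0.04082345185319205 [-0.5 -0.7 -0.8]
push False 0.016207941459035057 [-3.4  0.3  6.6] 0.14141079752506522
free 0.0 [ 0.2 -0.1 -0.2]
43.9667
```

```bash
cat > s5.py <<'E'
from cart import *
bot.move_pose([.35,-.15,.25],qd(best([.35,-.15,.25],0)))
G=grads(["top"]); p=fit(CART,[.452,.126,-.2,0],G,.03,.4); print(p)
L=fit(LID[:4],[.441,.292,.03,.008],G,.02,.15); print("lid",L)
x,y,a=p[0][:3]
if np.hypot(x-.453,y-.127)>.004: sys.exit("moved")
pick(x-.001,y-.001,a); insert(-.06)
bot.move_pose([.35,-.15,.25],qd(best([.35,-.15,.25],0)))
t=bot.camera("top")[170:320,75:285,::-1]; s=bot.camera("scene")[110:230,190:330,::-1]
cv2.imwrite("pics/p5.png",np.hstack([cv2.resize(t,(560,400),interpolation=2)[:, 180:],cv2.resize(s,(467,400),interpolation=2)[:, 40:]])[:,:800])
E
python3 s5.py
```

```text
(array([ 0.47340002,  0.08036907, -0.15158387,  0.        ]), np.float64(16.122436429365045))
lid (array([0.44138001, 0.29047492, 0.02045457, 0.008     ]), np.float64(25.0))moved
```

```bash
python3 - <<'E'
from h import *
G=grads(["top"])
for d in bot.search_frame("top","cartridge0"): print(d)
it=[]
for p in([.452,.126,-.2,0],[.474,.08,-.15,0]):
    r=fit(CART,p,G,.012,.4); print(r); it.append((CART,r[0]))
overlay("top",it[1:],"p5",(75,170,210,150),3.8)
E
```

```text
{'bbox': [208.6, 196.8, 20.9, 40.6], 'confidence': 0.93}
{'bbox': [202.6, 254.9, 25.3, 34.8], 'confidence': 0.77}
(array([ 0.45903656,  0.1026496 , -0.22637854,  0.        ]), np.float64(6.187534562862675))
(array([ 0.47333524,  0.08033237, -0.15346921,  0.        ]), np.float64(16.12358957233868))
```

View pics/p5.png

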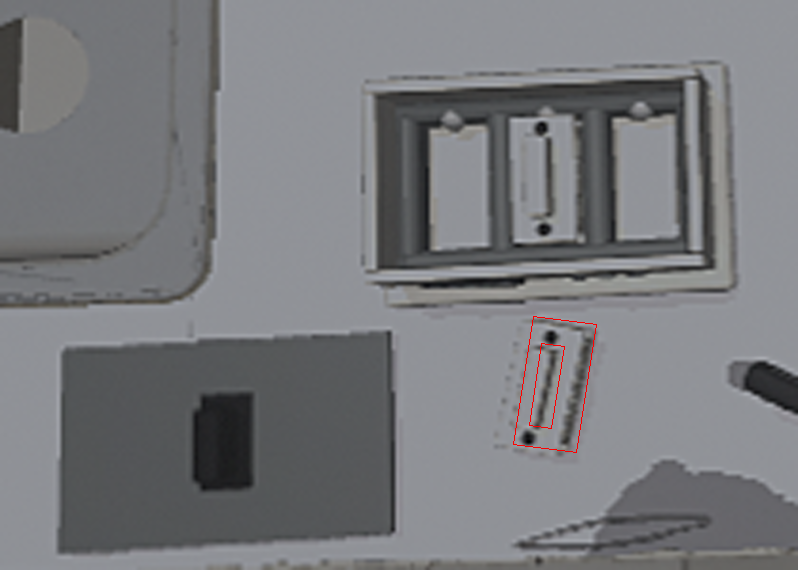

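Cartridge 1 is home in the middle bay. The other was the one knocked: it now stands at (.473,.080), and the overlay matches it. I'll use the left bay, which is clear of the decoy key.

```bash
cat > s6.py <<'E'
from cart import *
pick(.472,.0795,-.152); insert(.06)
bot.move_pose([.35,-.15,.25],qd(best([.35,-.15,.25],0)))
G=grads(["top"]); L=fit(LID[:4],[.441,.292,.03,.008],G,.03,.15); print("lid",L)
t=bot.camera("top")[170:320,75:285,::-1]; s=bot.camera("scene")[110:230,190:330,::-1]
cv2.imwrite("pics/p6.png",np.hstack([cv2.resize(t,(560,400),interpolation=2)[:, 180:],cv2.resize(s,(467,400),interpolation=2)[:, 40:]])[:,:800])
E
python3 s6.py
```

```text
grip 0.1438425330808044 79.5613431930542
touch True off mm -1.7631589955417608 w 0.13801998001912777
enter False 0.04086312929293826 [-0.3 -0.6 -0.7]
push False 0.01611307132645054 [-2.2 -1.2  5.6] 0.1402917853550738
free 0.0 [-0.8  0.3 -0.4]
56.7667
lid (array([0.44306073, 0.29107261, 0.05026602, 0.008     ]), np.float64(25.0))
```

View pics/p6.png

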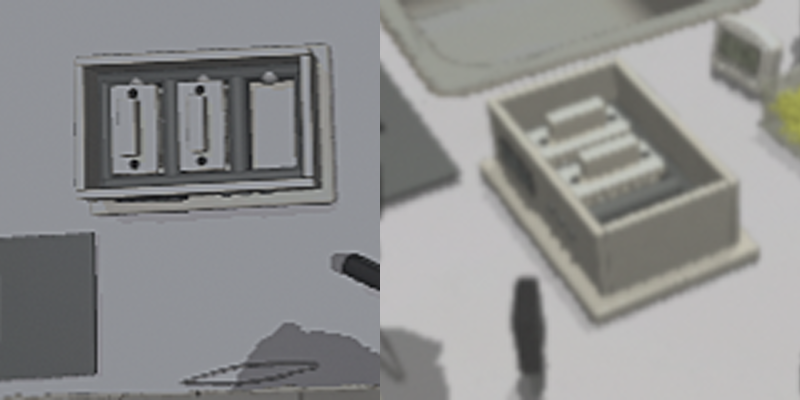

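Both cartridges are home and level, and the lid is still where I put it. Now it goes back on.

```bash
cat > s7.py <<'E'
from cart import *
P=[.44355,.29236]; bot.set_gripper(.6)
bot.move_pose([*P,.15],qd(best([*P,.2],.02))); bot.move_linear([*P,.0196],speed=.12)
bot.set_gripper(0,grasp_force=50); print("w",bot.read_gripper_width()); z(.2,speed=.15); print(bot.read_ft_force())
Q=[.6029,.0834]; bot.move_linear([*Q,.2],speed=.2,rotation=qd(best([*Q,.2],A)))
bot.move_linear([*Q,.108],speed=.15)
h=z(.0915,speed=.02,until_force=5); print(h,"lid z",bot.read_position()[2]-.0116,f())
E
python3 s7.py
```

```text
w 0.19791413157985574
[ 0.86199044 -0.19523404 -2.09618798]
True lid z 0.08274887983569265 [-0.   0.3  4.5]
```

```bash
cat > s8.py <<'E'
from cart import *
bot.set_gripper(.5); z(.2,speed=.2)
bot.move_pose([.35,-.0,.3],qd(best([.35,0,.3],0)))
G=grads(["top","scene"]); T1={"top":G["top"]}
print("lid",fit(LID[:4],[.6029,.0834,.026,.082],T1,.008,.05))
S=fit(STAND,[.486,-.378,.5,0],T1,.006,.1); print("stand",S); K=fit(KBOX,[.483,-.22,-.262,0],T1,.006,.05); print("kbox",K)
it=[(STAND,S[0]),(KBOX,K[0])]
for kz in(.0,.006,.012):
    k=fit(KEY,[.486,-.377,.5,kz],G,.008,.2); print(kz,k,fit(KEY,k[0],T1,.006,.1))
    if kz==.006: it.append((KEY,k[0]))
RING=[(np.array([.032*np.cos(t),.032*np.sin(t),.062]),np.array([.032*np.cos(t+.3),.032*np.sin(t+.3),.062])) for t in np.arange(0,6.2,.3)]
r=fit(RING,K[0],T1,.005,.001); print("ring",r); it.append((RING,r[0]))
overlay("top",it,"k_top",(315,230,125,70),6.4)
overlay("scene",[],"l_s",(190,110,180,230),2.6)
E
python3 s8.py; python3 -c "
import cv2;print(cv2.imread('pics/k_top.png').shape)"
```

```text
lid (array([0.59942123, 0.0812212 , 0.02492634, 0.082     ]), np.float64(25.0))
stand (array([ 0.48609776, -0.37865508,  0.50485453,  0.        ]), np.float64(24.65110456381382))
kbox (array([ 0.4825023 , -0.21877978, -0.26423613,  0.        ]), np.float64(25.0))
0.0 (array([ 0.48518569, -0.37551954,  0.45985403,  0.        ]), np.float64(21.229202445068637)) (array([ 0.48545732, -0.37503022,  0.50350542,  0.        ]), np.float64(24.553560929559694))
0.006 (array([ 0.48418545, -0.3742853 ,  0.44375625,  0.006     ]), np.float64(21.356540640387784)) (array([ 0.48659636, -0.37298345,  0.50726589,  0.006     ]), np.float64(24.625032434816355))
0.012 (array([ 0.48515354, -0.37261245,  0.55761773,  0.012     ]), np.float64(18.753579514725313)) (array([ 0.48608657, -0.37182174,  0.50199963,  0.012     ]), np.float64(24.69202120776901))
ring (array([ 0.48330005, -0.21669338, -0.11049613,  0.        ]), np.float64(23.249173367439646))
(448, 800, 3)
```

View pics/k_top.png

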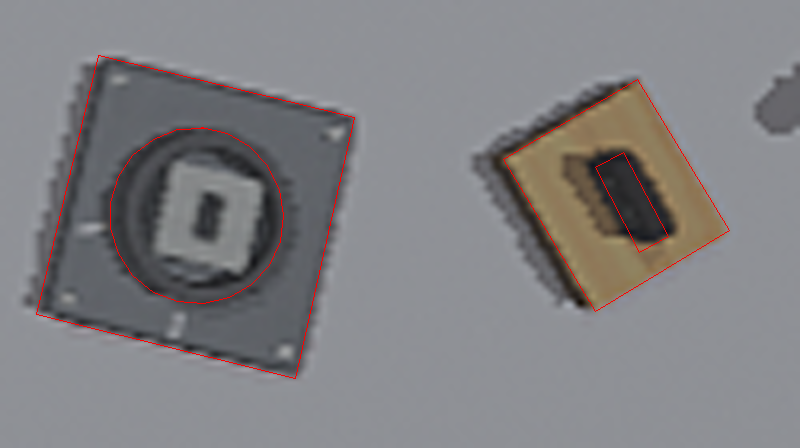

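View pics/l_s.png

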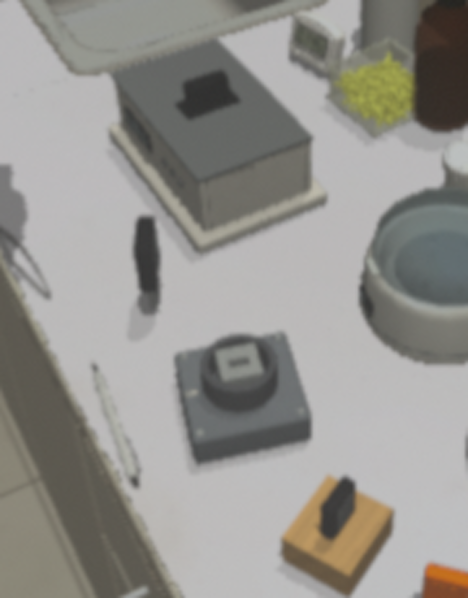

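The lid lies flat in its seat, and the key stands in the wooden block with the keyhole's long side along the box x axis. Now I'll pick the key, then touch the blade against both sides of the ring in each axis; the midpoints give the insertion position.

```bash
cat > s9.py <<'E'
from cart import *
x,y,a=.486,-.374,.504
bot.set_gripper(.5); b=best([x,y,.15],a)
bot.move_pose([x,y,.15],qd(b)); print("down",bot.move_linear([x,y,.043],speed=.1,until_force=8),bot.read_position())
bot.set_gripper(0,grasp_force=40); print("grip",bot.read_gripper_width(),bot.read_finger_force(),f())
z(.15,speed=.1); bot.set_gripper(0,grasp_force=90); print(bot.read_gripper_width(),f())
KA=-.264; c=np.array([.4828,-.2185]); q0=None
for o in(0,np.pi,-np.pi):
    s=bot.solve_ik([*c,.15],qd(KA+o)); e=bot.solve_ik([*c,.1],qd(KA+o-1.4)); print(o,None if s is None else s[5],None if e is None else e[5])
overlay("scene",[],"key_s",(250,200,150,130),4)
E
python3 s9.py
```

```text
down False [ 0.48648515 -0.37444848  0.04374181]
grip 0.13037494231214372 39.29187297821045 [ 2.5 -5.  -0.5]
0.12309867996977099 [ 0.1 -0.2 -1.1]
0 2.8412713117768575 -2.0419139954027288
3.141592653589793 -0.3003213418129351 1.0996786581870648
-3.141592653589793 -0.30032134181293557 1.099678658187064
```

View pics/key_s.png

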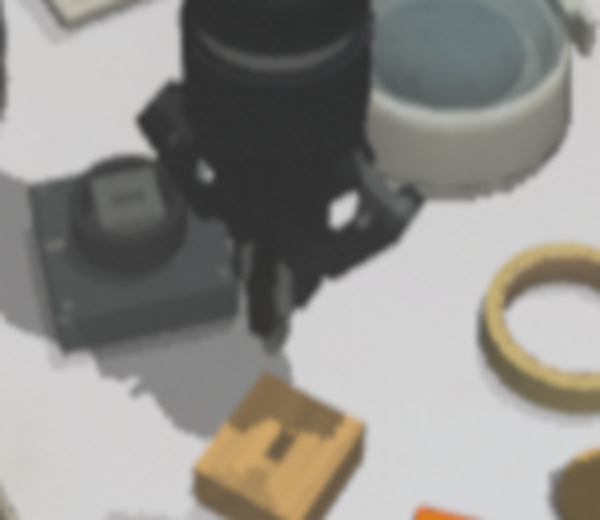

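The key is held upright out of the stand. Next are the touches and the insertion.

```bash
cat > s10.py <<'E'
from cart import *
KA=-.264; c=np.array([.4828,-.2185]); q=qd(KA+np.pi)
U=np.array([np.cos(KA),np.sin(KA)]); V=np.array([-U[1],U[0]])
bot.move_linear([*(c+.06*U),.15],speed=.15,rotation=q)
def touch(d,clear):
    s=c+clear*d; bot.move_linear([*s,.15],speed=.2); bot.move_linear([*s,.083],speed=.15)
    h=bot.move_linear([*(c+(clear-.025)*d),.083],speed=.015,until_force=2)
    r=(np.array(bot.read_position()[:2])-c)@d; bot.move_linear([*s,.083],speed=.1); z(.15,speed=.2)
    print(h,(r*1000).round(2),bot.read_gripper_width()); return r
a,b=touch(U,.052),touch(-U,.052); e,g=touch(V,.048),touch(-V,.048)
m=c+(a-b)/2*U+(e-g)/2*V
print("sum-x",(a+b)*1e3,"(78) sum-y",(e+g)*1e3,"(70) centre",m.round(5),bot.read_clock())
np.save("m.npy",m)
E
python3 s10.py
```

```text
True 42.11 0.12311686870552419
True 34.6 0.12555288208222323
True 33.14 0.12521539487879005
True 38.07 0.1251049686344468
sum-x 76.70691705380958 (78) sum-y 71.20561858057917 (70) centre [ 0.48578 -0.22186] 86.1333
```

```bash
cat > s11.py <<'E'
from cart import *
m=np.load("m.npy"); KA=-.264; q=qd(KA+np.pi)
U=np.array([np.cos(KA),np.sin(KA)]); V=np.array([-U[1],U[0]])
bot.move_linear([*m,.15],speed=.2,rotation=q); bot.move_linear([*m,.106],speed=.1)
for i,j in [(0,0),(1,0),(-1,0),(0,1),(0,-1),(1,1),(-1,1),(1,-1),(-1,-1),(2,0),(-2,0),(0,2),(0,-2),(2,1),(-2,1),(2,-1),(-2,-1)]:
    g=m+.001*(i*U+j*V); z(.104,speed=.1); bot.move_linear([*g,.104],speed=.1)
    h=bot.move_linear([*g,.070],speed=.025,until_force=5); zz=bot.read_position()[2]
    print(i,j,h,"tip depth mm",(.062-(zz-.0377))*1e3,f(),np.round(bot.read_moment(),2),flush=True)
    if zz<.085: break
print(bot.read_clock())
E
python3 s11.py
```

```text
0 0 True tip depth mm 26.977409379598 [-1.1  0.2  5.2] [ 0.12  0.13 -0.02]
88.75
```

The key is fully in (about 26 mm) at the first try. The key sits about 3.9 mm off the TCP along its x, so I'll turn along the matching arc and watch the moment.

```bash
cat > s12.py <<'E'
from cart import *
m=np.load("m.npy"); KA=-.264; O=m-.0039*np.array([np.cos(KA),np.sin(KA)]); zz=bot.read_position()[2]
for th in np.arange(.1,1.36,.1):
    g=O+.0039*np.array([np.cos(KA-th),np.sin(KA-th)])
    bot.move_linear([*g,zz],speed=.0015,rotation=qd(KA+np.pi-th))
    M=bot.read_moment(); F=bot.read_ft_force(); print(round(th,2),np.round(F,1),np.round(M,2),flush=True)
    if np.linalg.norm(F)>30 or abs(M[2])>.8: print("stop"); break
print(bot.read_clock())
E
python3 s12.py
```

```text
0.1 [-0.1  0.7  2.3] [ 0.09 -0.02 -0.01]
0.2 [0.4 0.8 2.2] [ 0.3  -0.13  0.07]
0.3 [1.5 1.5 1.5] [ 0.45 -0.3   0.02]
0.4 [1.7 2.6 1.4] [ 0.61 -0.6   0.03]
0.5 [3.5 4.  0.3] [ 0.94 -0.91  0.07]
0.6 [3.6 4.  1.5] [ 0.93 -0.99  0.07]
0.7 [3.7 3.4 0.7] [ 0.97 -1.05  0.03]
0.8 [ 5.1  4.8 -0.3] [ 1.03 -1.22 -0.01]
0.9 [ 6.4  4.  -0.3] [ 1.06 -1.27  0.02]
1.0 [ 5.4  4.8 -1.5] [ 1.01 -1.31  0.  ]
1.1 [ 7.3  3.5 -1. ] [ 1.03 -1.46  0.07]
1.2 [ 5.9  5.1 -0.7] [ 1.   -1.54  0.02]
1.3 [ 7.2  3.8 -1.4] [ 1.05 -1.65  0.03]
92.7667
```

```bash
cat > s13.py <<'E'
from cart import *
m=np.load("m.npy"); KA=-.264; O=m-.0039*np.array([np.cos(KA),np.sin(KA)]); zz=bot.read_position()[2]
for th in np.arange(1.34,1.5,.04):
    g=O+.0039*np.array([np.cos(KA-th),np.sin(KA-th)])
    bot.move_linear([*g,zz],speed=.0008,rotation=qd(KA+np.pi-th))
    M=bot.read_moment(); F=bot.read_ft_force(); print(round(th,2),np.round(F,1),np.round(M,2),flush=True)
    if np.linalg.norm(F)>25 or abs(M[2])>.35: print("stop"); break
bot.set_gripper(.5); z(.16,speed=.1)
bot.move_pose([.35,-.0,.3],qd(best([.35,0,.3],0))); print(bot.read_clock())
overlay("top",[],"fin_t",(165,180,270,110),2.9); overlay("scene",[],"fin_s",(230,110,110,200),3)
E
python3 s13.py; python3 - <<'E'
import cv2,numpy as np
a=cv2.imread("pics/fin_t.png");b=cv2.imread("pics/fin_s.png")[330:600]
c=np.zeros((600,790,3),np.uint8);c[:a.shape[0],:a.shape[1]]=a[:600,:790];c[330:600,:330]=b; c[330:600,340:670]=cv2.imread("pics/fin_s.png")[:270]
cv2.imwrite("pics/fin.png",c)
E
```

```text
1.34 [ 7.3  3.2 -3.1] [ 0.94 -1.81  0.02]
1.38 [ 7.1  3.3 -3.2] [ 0.95 -1.77  0.03]
1.42 [ 7.2  4.9 -3.2] [ 0.93 -1.87  0.02]
1.46 [ 7.3  4.1 -2.8] [ 0.83 -1.92  0.11]
96.4333
```

View pics/fin.png

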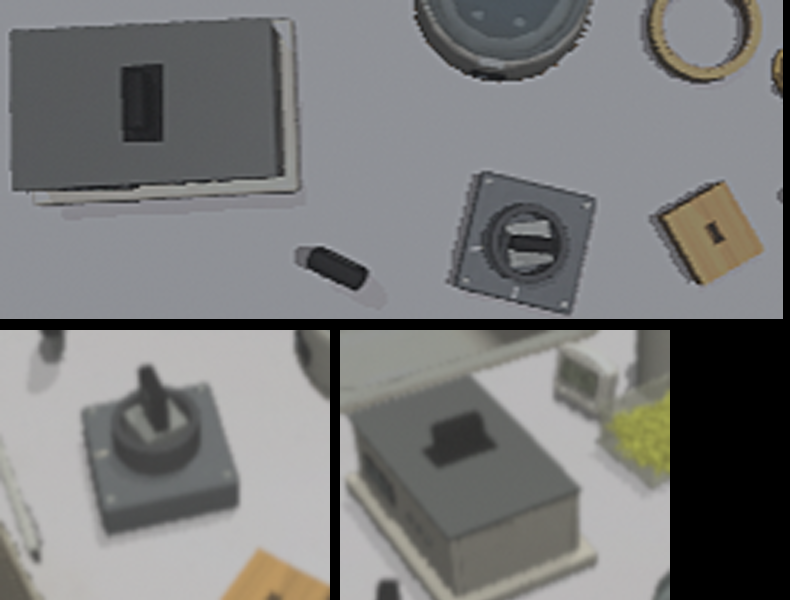

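The key is in and turned, and the lid is flat. I'll zoom in to check the core's angle against the stop.

```bash
python3 - <<'E'
from h import *
c=np.array([.4820,-.2213,0]); SQ=rect(.038,.038,.062); 
G=grads(["top"]); B=np.array([*c[:2],-.264,0])
for th in np.arange(.9,1.5,.05):
    print(round(th,2),[round(max(score([c[0]+dx,c[1]+dy,-.264-th,0],rect(s,s,.062),G) for dx in(-.002,0,.002) for dy in(0,.002,.004)),1) for s in(.034,.036,.038,.04,.042)])
    
print("bow",fit(KEY,[.482,-.2195,-1.62,.036],G,.006,.25))
a=bot.camera("top")[235:290,315:375,::-1]; b=bot.camera("scene")[225:285,250:320,::-1]
cv2.imwrite("pics/core.png",np.hstack([cv2.resize(a,(400,366),interpolation=2),cv2.resize(b,(400,343),interpolation=2)[:366] if 0 else cv2.resize(b,(400,366),interpolation=2)]))
E
```

```text
0.9 [np.float64(18.9), np.float64(18.4), np.float64(18.5), np.float64(18.4), np.float64(17.9)]
0.95 [np.float64(19.0), np.float64(18.7), np.float64(18.5), np.float64(18.4), np.float64(17.9)]
1.0 [np.float64(19.4), np.float64(19.0), np.float64(18.8), np.float64(18.2), np.float64(17.9)]
1.05 [np.float64(20.6), np.float64(19.9), np.float64(19.0), np.float64(18.4), np.float64(17.8)]
1.1 [np.float64(21.5), np.float64(20.8), np.float64(19.3), np.float64(18.5), np.float64(17.5)]
1.15 [np.float64(22.0), np.float64(21.7), np.float64(20.1), np.float64(18.4), np.float64(17.3)]
1.2 [np.float64(22.2), np.float64(21.9), np.float64(20.6), np.float64(18.1), np.float64(16.6)]
1.25 [np.float64(22.3), np.float64(22.0), np.float64(20.8), np.float64(18.2), np.float64(15.8)]
1.3 [np.float64(22.3), np.float64(22.0), np.float64(20.5), np.float64(18.0), np.float64(16.3)]
1.35 [np.float64(22.1), np.float64(21.6), np.float64(20.2), np.float64(17.3), np.float64(16.5)]
1.4 [np.float64(21.7), np.float64(21.1), np.float64(19.2), np.float64(17.1), np.float64(16.5)]
1.45 [np.float64(21.3), np.float64(20.1), np.float64(18.2), np.float64(16.9), np.float64(16.3)]
bow (array([ 0.48144125, -0.22445639, -1.47292349,  0.036     ]), np.float64(21.556470808991403))
```

View pics/core.png

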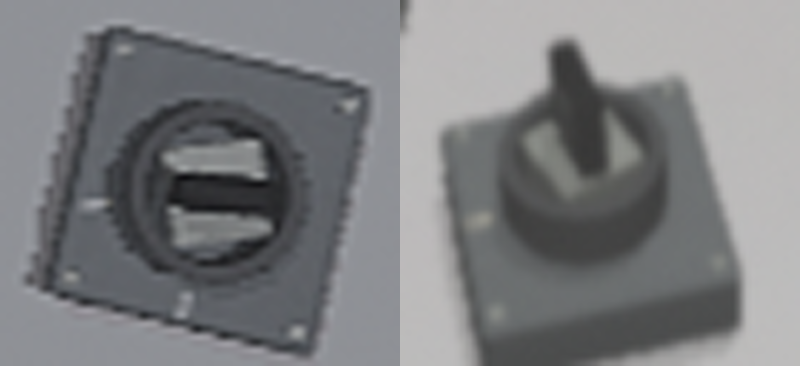

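The core's fit peaks at 1.2–1.3 rad, which is at the stop, and the key's bow sits on the core. Nothing touches, so I'm handing in.

```bash
python3 -c "
from cell import bot
print(bot.close_job())"
```

```text
the job is handed in; nothing more can be done
None
```

I handed the job in at about 97 s on the robot's clock, with no verdict returned: both cartridges pushed home, the lid flat in its seat, and the key fully in and turned to its stop at about 1.22 rad by camera; the tape roll and specimen cup were not touched.

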